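Load the checking bench, flip the catch and hold the release lever

TASK

Build the test load on the bench's round pan: nest the medium cup weight in the large cup that stands there, and the small cup in the medium one, each right down on the floor of the next. Then flip the steel safety catch fully over, out of the lever's way, and only after that pull the T-handled lever towards the robot as far as it goes; it springs back, so finish while the gripper is still holding it there. Leave the ring, the brass weight and the gauge block where they are.

Things in the scene. Friction and masses are not known exactly. Their poses are not given: they have to be found in the camera images.
- bench: White checking bench, fixed; base 190 mm (x) by 340 mm (y), top 35 mm high; origin under its middle (the base spans x -85 to +105 mm). Own x points away from the robot, own y to the left seen from the robot; the yaw differs from start to start. Left half: round pan. Right half: lever and catch. A grey ledge 75 mm high runs along its far edge (x 74 to 102 mm).
- pan_centre (a point): Centre of the top face of the steel pan (fixed disc, diameter 100 mm, 50 mm above the table); at x 0, y +100 mm in the bench's frame.
- cup_large: Large steel cup weight: straight round cup, outside diameter 74 mm, height 45 mm, wall 3.5 mm, floor 4 mm thick; 0.4 kg. Starts upright near the middle of the pan. Origin: centre of its underside, z up.
- cup_medium: Medium steel cup weight of the same shape: outside diameter 54 mm, height 70 mm, wall 3.5 mm, floor 4 mm; about 0.25 kg. Starts upright on the table. Origin: centre of its underside. Nested, its rim stands 29 mm above the large cup's rim.
- cup_small: Small steel cup weight of the same shape: outside diameter 36 mm, height 95 mm, wall 3.5 mm, floor 4 mm; about 0.15 kg. Starts upright on the table. Origin: centre of its underside. Nested, its rim stands 29 mm above the medium cup's rim.
- catch (a joint): Angle of the steel safety catch (rad): 0 = closed, its arm lies across the front of the lever's stem and blocks it; 1.4 = fully flipped over (stop). As it grows, the upright finger tab swings to the right (bench -y) and down, and the arm swings up. Light friction hinge (1 to 2 N at the tab); it stays where it is left.
- catch_tab (a point): Middle of the free end of the catch's flat finger tab, moving with it. The tab is 55 mm from hinge axis to free end, 30 mm wide along the bench's x, 6 mm thick; at angle 0 it stands straight up above catch_hinge (free end 143 mm above the table).
- catch_hinge (a point): Point on the catch's horizontal axis (along the bench's x) below the tab's middle; fixed at bench x -25, y -135 mm, 88 mm above the table. From the axis, 30 mm farther along bench +x than this point, the 95 mm blocking arm points towards the lever (bench +y) when closed.
- lever (a joint): Angle of the release lever (rad): 0 = at rest, leaning 0.3 away from the robot; 0.65 = pulled fully towards the robot (bench -x, stop). A spring pulls it back to 0 when let go (about 3 N at the handle at rest, 7 N at the stop). With the catch closed it is blocked at about 0.15 (0.25 if forced).
- lever_bar (a point): Middle of the lever's black T-handle: a round bar of diameter 18 mm, 60 mm long along the bench's y, on a 12 mm stem below; 101 mm from the lever's axis. At rest about 151 mm above the table (moves with the lever).
- lever_hinge (a point): Middle of the lever's axis (along the bench's y), fixed at bench x +10, y -60 mm, 55 mm above the table.
- setting_ring: Bystander: loose dark steel ring, outside diameter 60 mm, hole 36 mm, 24 mm high. Origin: centre of its underside.
- knob_weight: Bystander: loose solid brass weight, diameter 48 mm, 70 mm high with a knob on top. Origin: centre of its underside.
- gauge_block: Bystander: loose steel block 35 by 12 mm, 30 mm high, on the table in front of the bench. Origin: centre of its underside.
Things that resemble listed ones, but are neither listed nor needed, are in the scene too. What is shaped like the cup_medium but green or red is not meant.

How it is judged:
By the outcome, as a careful person would: the job done as asked, in the order asked, and still so for the second after the job is handed in, while the arm keeps its last pose, push and grip.
It also fails if it takes over 72 s, if anything falls off the work surface, if the arm or the gripper's body presses on something with over 40 N, if the wrist force passes 120 N, or if a joint passes its speed limit or range.

ROBOT

A 6-joint arm with a two-finger parallel gripper is mounted at the origin on the work surface. World frame = base frame: x ahead of the robot, y to its left, z up, the work surface at z = 0. Lengths are in m, angles in rad, forces in N, time in s.
With the tool pointing down it reaches from about 0.35 to 0.975 m from the base axis. Payload 4.9 kg.
Tool frame: the origin (TCP) lies on the mounting face of the last link; the fingertips stand 173 mm ahead of it and the grasp point (between the pads) lies ctrl.pinch_z ahead of it (ctrl.pinch_z is the distance from the TCP to the grasp point, in m); z points along the fingers, y is the line along which they close (so a half turn about z gives the same grasp; the last joint's range is limited). The gripper opens to 85 mm and grips with 20 to 120 N. Pads are 22 mm wide; open, the fingers measure 114 mm over their backs; the gripper's body (76 mm by 85 mm) begins 54 mm behind the grasp point. The pads swing forward as they close: fully open they stand 13 mm farther back than shut.
Start: joints at [-1.338, 0.053, 1.613, -0, 1.476, -0.119], TCP at [0.215, -0.587, 0.405] pointing down, gripper open.
Joint ranges: [-3.01, 3.01], [-1.01, 2.22], [0.06, 2.58], [-1.02, 4.17], [0.09, 2.62], [-3.14, 3.14]. Speed limits (rad/s): [2.57, 2.57, 3.14, 3.14, 3.14, 3.14].

INTERFACE

Orientations are given as a rotation vector (axis times angle).
In Python, from station import telemetry, eyes, ctrl gives the robot as it stands.
- The arm moves only by the tool apply_moves, never from a script. Its argument "plan" is a list of rows, each a list of 5 numbers: the finger opening in m, from 0 to 0.0854, then the shift along the tool's x, y, z in m, then the turn about the tool's z in rad. In form: [[jaw, x, y, z, roll], ...]. A call has 1 to 12 rows; each row is the pose to reach, as a shift and turn from the pose commanded when the call began, along the tool's axes at that moment; what a row does not reach only later rows make up. A row lasts 1/12 s, in which the tool goes at most 41.7 mm and 7.16 degrees, less where a joint would pass 70% of its speed; a pose out of reach is approached as far as the arm can. A call with a gripper value outside its range is refused whole. The fingers move at their own pace and stop on an object; "newtons" is the grip in N (left out, the last holds). Time passes only in rows, so rows that repeat a pose let the fingers close. It gives the time, the measured TCP pose, the force, the opening and the grip force at its end, in the units of the state.
- telemetry.get_obs(): the state, without advancing time (a new reading comes with each control period).
- eyes.get_image(name): name is "side" or "top"; returns a dict with "img" (384x512x3 uint8, blue, green, red), "range_z" (384x512 float32, m along the optical axis (not along the pixel's ray), 0 where there is no reading), "K" (3x3 intrinsics, pixels), "dist_coeffs" ([k1, k2, p1, p2, k3] as OpenCV has them; the pictures are not rectified), "pose" (4x4, takes a point from camera to world coordinates). Camera axes: x right, y down, z forward; pixel columns grow to the right and rows downward; lengths in m; the calibration is good to about 2 mm. A picture is of the moment at which its call begins.
- ctrl.finish_job(): hands the job in; it is judged then, once.
Trained networks look in a picture, given as the dict that the camera call returned (one of the last four; its "shot" number tells which), for a name from the list of things; names that differ only in an ending like _2 or _b are one class to them, and where a whole thing is asked for, a point or a joint stands for the part that bears it (a point fixed in the world has none). Each returns a list of dicts, best first, with "confidence" (0 to 1); they miss things now and then, are a little off and sometimes report something else, mostly with a low value. They report only what shows in the picture. A call takes as long as a camera call. They do not tell look-alikes from the thing itself.
- eyes.search_frame(thing, picture): "box" ([left, top, right, bottom] in pixels, round what is visible of it).
- eyes.outline_of(thing, picture): "region" (384x512 bool, what is visible of it) and "box" ([left, top, right, bottom] in pixels, round what is visible of it).
- eyes.tip_of(thing, picture): "point" ([column, row] in pixels: a listed point, or the origin of a listed thing).
The state is a dict: "t": time; "q": joint angles; "dq": joint speeds; "effort": joint torques, N m; "tool_pos": TCP position; "tool_rot": TCP orientation; "contact_force": force on the tool from outside, world axes, zero at the start; "wrist_torque": the same for the moment, N m; "opening": finger opening in m; "grip_force": force on a finger pad.
Only numpy, scipy, OpenCV 4.12 (cv2) and the standard library are available. Lean on these libraries where they do the work, as an engineer would, in place of code of your own. Each camera call takes 0.05 s, during which the arm holds its last target. There are 200 camera calls.

## Working session

There is one attempt and no reset: what is moved stays moved. The work goes in short steps, Python scripts to look and compute and a tool call to move; the robot and the scene stay as the last step left them, time stands still between calls to the robot, and variables do not carry over. Pictures are saved under pics/ and viewed, at most 10 in all, crops included, and the job is handed in when it is done.

Besides the shell and the picture viewer there is one more tool, called after "Emit:" as name([rows], argument=value, ...), one row to a line, values as JSON. apply_moves: Moves the arm, as the interface text tells. Its arguments: {"type":"object","properties":{"plan":{"type":"array","items":{"type":"array","items":{"type":"number"}}},"newtons":{"type":"number"}},"required":["plan"]}

```bash
ls; mkdir -p pics
cat > h.py <<'E'
import numpy as np, cv2
from scipy.spatial.transform import Rotation as R
from station import telemetry, eyes, ctrl
def cloud(p):
    K=np.array(p["K"],float);d=np.array(p["dist_coeffs"],float);T=np.array(p["pose"])
    v,u=np.mgrid[0:384,0:512]
    n=cv2.undistortPoints(np.stack([u,v],-1).reshape(-1,1,2).astype(np.float64),K,d).reshape(384,512,2)
    z=p["range_z"].astype(float)
    P=np.stack([n[...,0]*z,n[...,1]*z,z],-1)@T[:3,:3].T+T[:3,3]
    P[z<=0]=np.nan
    return P
def proj(p,X):
    T=np.linalg.inv(np.array(p["pose"]))
    return cv2.projectPoints(np.atleast_2d(X).astype(float),cv2.Rodrigues(T[:3,:3])[0],T[:3,3],np.array(p["K"],float),np.array(p["dist_coeffs"],float))[0].reshape(-1,2)
E
python3 - <<'E'
from h import *
o=telemetry.get_obs(); print({k:np.round(v,3) for k,v in o.items()}, ctrl.pinch_z)
ims=[]
for n in("side","top"):
    p=eyes.get_image(n); P=cloud(p); im=p["img"].copy(); print(n,np.round(p["pose"],3).tolist())
    for t in["bench","cup_large","cup_medium","cup_small","setting_ring","knob_weight","gauge_block","catch","lever"]:
        for r in eyes.outline_of(t,p)[:4]:
            q=P[r["region"]]; q=q[~np.isnan(q[:,0])]
            print(t,round(r["confidence"],2),np.round(r["box"]).astype(int).tolist(),np.round(np.percentile(q,[2,50,98],axis=0),3).tolist() if len(q) else None)
    for t in["pan_centre","catch_tab","catch_hinge","lever_bar","lever_hinge","cup_medium","cup_small","cup_large"]:
        for r in eyes.tip_of(t,p)[:3]:
            u,v=np.round(r["point"]).astype(int); print(" pt",t,round(r["confidence"],2),u,v,np.round(P[min(v,383),min(u,511)],3))
    cv2.imwrite(f"pics/{n}0.png",cv2.resize(im,(800,600)))
E
```

```text
pics
{'t': np.float64(0.0), 'q': array([-1.338,  0.053,  1.614,  0.   ,  1.476, -0.119]), 'dq': array([-0.001,  0.001, -0.001,  0.   , -0.001,  0.001]), 'effort': array([-2.0000e-03, -3.9368e+01, -3.7018e+01, -0.0000e+00,  7.0000e-03,
        0.0000e+00]), 'tool_pos': array([ 0.215, -0.586,  0.403]), 'tool_rot': array([-3.091, -0.549,  0.   ]), 'contact_force': array([ 0.102, -0.554, -0.132]), 'wrist_torque': array([-0.022, -0.014,  0.022]), 'grip_force': np.float64(0.0), 'opening': np.float64(0.085)} 0.1547
side [[-0.97, -0.134, 0.201, 0.322], [-0.242, 0.491, -0.837, 0.772], [0.014, -0.861, -0.509, 0.557], [0.0, 0.0, 0.0, 1.0]]
bench 0.91 [184, 147, 297, 263] [[0.45, -0.201, 0.002], [0.54, 0.003, 0.037], [0.639, 0.138, 0.137]]
bench 0.44 [254, 145, 283, 177] [[0.488, -0.379, 0.0], [0.511, -0.166, 0.099], [0.563, -0.078, 0.142]]
cup_large 0.91 [217, 196, 253, 232] [[0.506, 0.031, 0.053], [0.541, 0.083, 0.078], [0.575, 0.103, 0.097]]
cup_large 0.39 [185, 149, 298, 264] [[0.45, -0.194, 0.002], [0.538, 0.006, 0.037], [0.641, 0.138, 0.137]]
cup_large 0.24 [300, 204, 308, 220] [[0.385, -0
[... 2761 characters left out ...]
0.08, 0.144]]
lever 0.53 [281, 180, 303, 198] [[0.539, -0.123, 0.034], [0.566, -0.095, 0.155], [0.579, -0.07, 0.163]]
 pt pan_centre 0.71 237 195 [0.538 0.067 0.053]
 pt catch_tab 0.57 317 203 [ 0.517 -0.201  0.034]
 pt catch_hinge 0.76 309 207 [ 0.499 -0.164  0.091]
 pt lever_bar 0.57 288 180 [ 0.575 -0.089  0.154]
 pt lever_bar 0.25 265 196 [ 0.538 -0.026  0.036]
 pt lever_bar 0.2 356 183 [ 0.586 -0.33   0.042]
 pt lever_hinge 0.93 289 196 [ 0.532 -0.098  0.103]
 pt cup_medium 0.77 165 186 [nan nan nan]
 pt cup_medium 0.76 135 179 [0.591 0.417 0.007]
 pt cup_medium 0.62 194 160 [0.662 0.219 0.002]
 pt cup_small 0.75 158 225 [0.435 0.312 0.093]
 pt cup_large 0.87 238 192 [0.547 0.064 0.058]
```

View pics/side0.png

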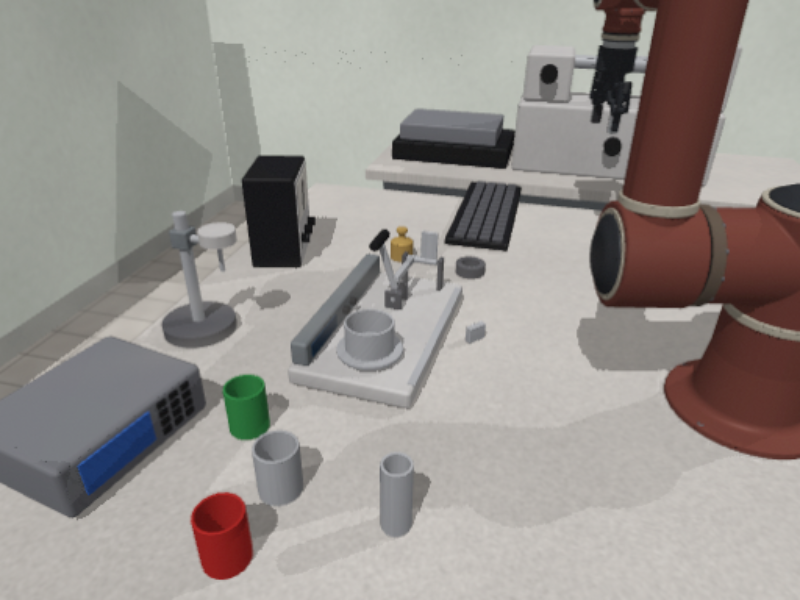

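View pics/top0.png

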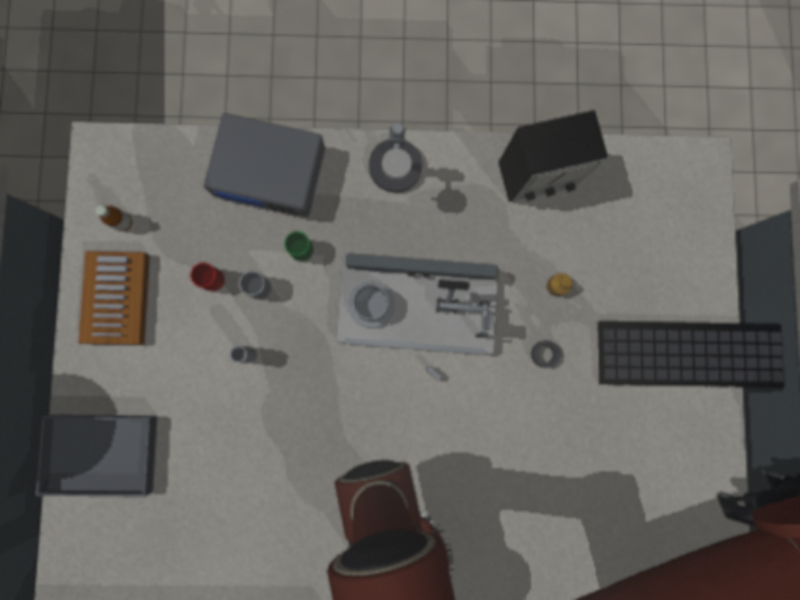

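Run:
```python
from h import *
from scipy.optimize import least_squares
A={}
for n in("side","top"):
    p=eyes.get_image(n); A[n]=cloud(p)
def circ(c,z,rad,outer):
    for n,P in A.items():
        q=P.reshape(-1,3); q=q[~np.isnan(q[:,0])]
        m=(np.hypot(q[:,0]-c[0],q[:,1]-c[1])<outer+.02)&(abs(q[:,2]-z)<.006); q=q[m]
        if len(q)<5: print(n,len(q));continue
        f=least_squares(lambda x:np.hypot(q[:,0]-x[0],q[:,1]-x[1])-rad,c,loss="soft_l1",f_scale=.002)
        print(n,len(q),np.round(f.x,4),np.round(np.std(f.fun)*1e3,1),np.round(q[:,2].mean(),4))
for nm,c,h,od in[("L",(.541,.067),.095,.074),("Mred?",(.579,.313),.07,.054),("M2",(.595,.416),.07,.054),("M3",(.672,.22),.07,.054),("S",(.432,.329),.095,.036)]:
    print(nm); circ(c,h,od/2-.00175,od/2)
P=np.concatenate([a.reshape(-1,3) for a in A.values()]);P=P[~np.isnan(P[:,0])]
def sel(n,lo,hi):
    q=A[n].reshape(-1,3); return q[np.all((q>lo)&(q<hi),axis=1)]
# ledge yaw: points at z~.075
q=sel("top",[.5,-.3,.069],[.75,.2,.081]);
print("ledge",len(q)); r=cv2.minAreaRect(q[:,:2].astype(np.float32)); print(r)
q=sel("side",[.4,-.3,.030],[.75,.2,.040]); r=cv2.minAreaRect(q[:,:2].astype(np.float32)); print("top",r,cv2.boxPoints(r))
q=sel("top",[.4,-.3,.030],[.75,.2,.040]); r=cv2.minAreaRect(q[:,:2].astype(np.float32)); print("top",r,cv2.boxPoints(r))
for n in A:
  q=sel(n,[.5,-.16,.145],[.65,-.04,.17]); print("bar",n,len(q),cv2.minAreaRect(q[:,:2].astype(np.float32)),q[:,2].max())
  q=sel(n,[.45,-.22,.105],[.55,-.14,.16]); print("tab",n,len(q),cv2.minAreaRect(q[:,:2].astype(np.float32)),np.median(q,0),q[:,2].max())
```

```text
L
side 228 [0.5416 0.0673] 1.2 0.0935
top 80 [0.5412 0.0666] 1.0 0.0941
Mred?
side 243 [0.5788 0.3154] 1.2 0.0681
top 67 [0.5792 0.3134] 1.3 0.0685
M2
side 336 [0.5941 0.4166] 1.2 0.0685
top 65 [0.5949 0.4151] 1.2 0.0685
M3
side 194 [0.6639 0.2247] 1.3 0.0681
top 61 [0.6646 0.2235] 1.1 0.0681
S
side 178 [0.4317 0.3309] 1.2 0.0931
top 46 [0.4314 0.3288] 1.0 0.094
ledge 842
((0.5746208429336548, 0.010018795728683472), (0.40107572078704834, 0.15209916234016418), 82.96639251708984)
top ((0.524307131767273, 0.006906941533088684), (0.428652286529541, 0.22062598168849945), 80.3406753540039) [[ 0.37959638 -0.1858713 ]
 [ 0.59709454 -0.22289005]
 [ 0.6690179   0.19968519]
 [ 0.45151973  0.23670393]]
top ((0.5250155329704285, 0.0035021603107452393), (0.4121621251106262, 0.2332857996225357), 84.77632904052734) [[ 0.39009464 -0.19110338]
 [ 0.62241155 -0.21234266]
 [ 0.6599364   0.1981077 ]
 [ 0.42761952  0.21934699]]
bar side 106 ((0.5708836317062378, -0.09385399520397186), (0.05945427343249321, 0.016708625480532646), 84.70187377929688) 0.16159008708348832
tab side 148 ((0.5021513104438782, -0.1663176715373993), (0.03025870770215988, 0.01234612986445427), 0.17888988554477692) [ 0.50173121 -0.16750716  0.1250505 ] 0.14537191860452536
bar top 116 ((0.57148677110672, -0.09575174748897552), (0.057674307376146317, 0.017797674983739853), 86.4781265258789) 0.16381225275195543
tab top 46 ((0.5012850165367126, -0.16855689883232117), (0.007857809774577618, 0.028002379462122917), 82.68241882324219) [ 0.50119022 -0.16652308  0.13288434] 0.1455602722027789
```

Side view: the grey medium cup is at about (278,468), between the green (247,405) and red (221,535) look-alikes. The small cup is at (396,495), the large cup on the pan at (369,337), the catch tab at (430,245) and the lever bar at (380,240). The top view agrees. Bench yaw comes out at about -4.3°, and the pan centre predicted from the tab fits the large cup's position.

```bash
cat >> h.py <<'E'
def go(x,y,z,yawdeg):
    o=telemetry.get_obs(); M=R.from_rotvec(o["tool_rot"]).as_matrix()
    d=M.T@(np.array([x,y,z])-o["tool_pos"]); yaw=np.degrees(np.arctan2(M[1,0],M[0,0]))
    r=-np.radians((yawdeg-yaw+180)%360-180)
    print("at",np.round(o["tool_pos"],4),"yaw",round(yaw,1),"tilt",round(np.degrees(np.arccos(-M[2,2])),2),"F",np.round(o["contact_force"],1),"op",round(float(o["opening"]),4),"t",round(float(o["t"]),2),"-> shift",np.round(d,4),"roll",round(r,3))
E
python3 -c "
from h import *
go(.579,.3145,.40,90);go(.579,.3145,.30,90)"
```

```text
at [ 0.2154 -0.5867  0.4047] yaw 20.2 tilt 0.0 F [ 0.4 -0.1 -0.9] op 0.0856 t 1.9 -> shift [ 0.6519 -0.7207  0.0047] roll -1.219
at [ 0.2154 -0.5867  0.4047] yaw 20.2 tilt 0.0 F [ 0.4 -0.1 -0.9] op 0.0856 t 1.9 -> shift [ 0.6519 -0.7207  0.1047] roll -1.219
```

Emit:
apply_moves([
  [0.085,0.652,-0.721,0,-1.219],
  [0.085,0.652,-0.721,0,-1.219],
  [0.085,0.652,-0.721,0,-1.219],
  [0.085,0.652,-0.721,0,-1.219],
  [0.085,0.652,-0.721,0,-1.219],
  [0.085,0.652,-0.721,0,-1.219],
  [0.085,0.652,-0.721,0,-1.219],
  [0.085,0.652,-0.721,0,-1.219],
  [0.085,0.652,-0.721,0,-1.219],
  [0.085,0.652,-0.721,0,-1.219],
  [0.085,0.652,-0.721,0,-1.219],
  [0.085,0.652,-0.721,0,-1.219],
])

```text
t: 2.9
tool_pos: [0.4025, -0.121, 0.4052]
tool_rot: [2.221, 2.22, 0.001]
contact_force: [0.7, -0.9, -0.4]
opening: 0.0852
grip_force: 0.0
```

```bash
python3 -c "
from h import *
go(.579,.3145,.30,90)"
```

```text
at [ 0.4025 -0.121   0.4052] yaw 90.0 tilt 0.09 F [ 0.7 -0.9 -0.4] op 0.0852 t 2.9 -> shift [0.4356 0.1763 0.1051] roll -0.0
```

Emit:
apply_moves([
  [0.085,0.42,0.172,0.105,0],
  [0.085,0.42,0.172,0.105,0],
  [0.085,0.42,0.172,0.105,0],
  [0.085,0.42,0.172,0.105,0],
  [0.085,0.42,0.172,0.105,0],
  [0.085,0.42,0.172,0.105,0],
  [0.085,0.42,0.172,0.105,0],
  [0.085,0.42,0.172,0.105,0],
  [0.085,0.42,0.172,0.105,0],
  [0.085,0.42,0.172,0.105,0],
  [0.085,0.42,0.172,0.105,0],
  [0.085,0.42,0.172,0.105,0],
])

```text
t: 3.9
tool_pos: [0.5748, 0.3014, 0.297]
tool_rot: [-2.216, -2.224, 0.001]
contact_force: [-0.5, -0.0, -0.0]
opening: 0.0852
grip_force: 0.0
```

Run:
```python
from h import *
go(.579,.3145,.215,90)
p=eyes.get_image("side"); cv2.imwrite("pics/side1.png",cv2.resize(p["img"][150:384,60:372],(800,600)))
go(.579,.3145,.215,90); print(ctrl.pinch_z)
P=cloud(p).reshape(-1,3); q=P[(np.hypot(P[:,0]-.579,P[:,1]-.3145)<.08)&(P[:,2]>.08)&(P[:,2]<.25)]; print("lowest tips",np.percentile(q[:,2],[0,1,3]))
```

```text
at [0.5748 0.3014 0.297 ] yaw 90.2 tilt 0.14 F [-0.5 -0.  -0. ] op 0.0852 t 3.9 -> shift [0.013  0.0044 0.082 ] roll 0.004
at [0.5746 0.3004 0.2975] yaw 90.2 tilt 0.14 F [-1.1  0.1  0.1] op 0.0849 t 3.95 -> shift [0.0141 0.0046 0.0824] roll 0.004
0.1547
lowest tips [0.13587068 0.14188376 0.14844084]
```

View pics/side1.png

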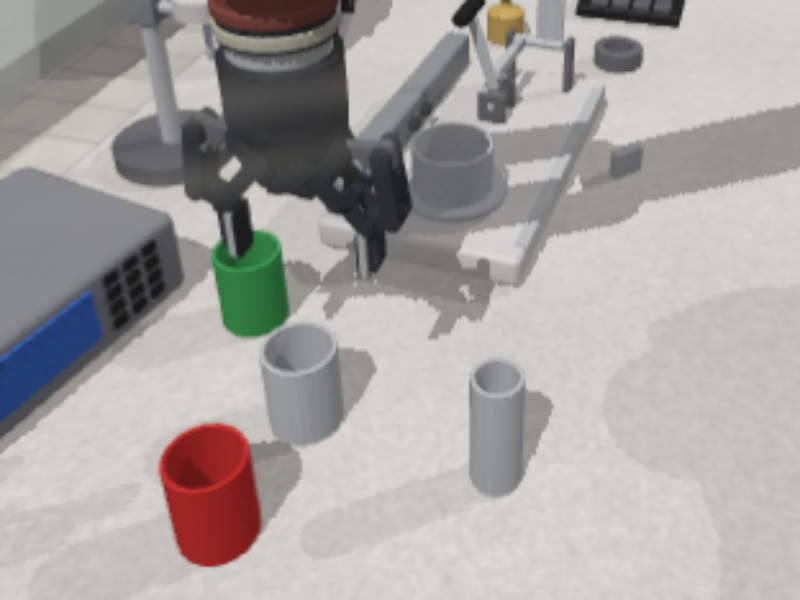

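The jaws straddle the grey medium cup, seen at (302,380) in the crop, with the tips well above it. The tips stand about 160 mm ahead of the TCP when open, as expected. Now descending and gripping the top 22 mm.

Emit:
apply_moves([
  [0.085,0.013,0.0045,0.03,0],
  [0.085,0.013,0.0045,0.06,0],
  [0.085,0.013,0.0045,0.082,0],
  [0.085,0.013,0.0045,0.082,0],
  [0.085,0.013,0.0045,0.082,0],
  [0.04,0.013,0.0045,0.082,0],
  [0.04,0.013,0.0045,0.082,0],
  [0.04,0.013,0.0045,0.082,0],
  [0.04,0.013,0.0045,0.082,0],
  [0.04,0.013,0.0045,0.082,0],
  [0.04,0.013,0.0045,0.082,0],
  [0.04,0.013,0.0045,0.082,0],
], newtons=40)

```text
t: 4.95
tool_pos: [0.5799, 0.3102, 0.221]
tool_rot: [2.22, 2.22, 0.005]
contact_force: [-2.5, -0.6, 6.7]
opening: 0.0525
grip_force: 42.3
```

Run:
```python
from h import *
go(.5415,.067,.215+.060+.06,90)
go(.5415,.067,.215+.056,90)
```

```text
at [0.5799 0.3102 0.221 ] yaw 90.0 tilt 0.23 F [-2.5 -0.6  6.7] op 0.0525 t 4.95 -> shift [-0.2431 -0.038  -0.1144] roll 0.0
at [0.5799 0.3102 0.221 ] yaw 90.0 tilt 0.23 F [-2.5 -0.6  6.7] op 0.0525 t 4.95 -> shift [-0.2431 -0.0382 -0.0504] roll 0.0
```

Emit:
apply_moves([
  [0.04,0,0,-0.03,0],
  [0.04,0,0,-0.06,0],
  [0.04,0,0,-0.1,0],
  [0.04,-0.24,-0.038,-0.13,0],
  [0.04,-0.24,-0.038,-0.13,0],
  [0.04,-0.24,-0.038,-0.13,0],
  [0.04,-0.24,-0.038,-0.13,0],
  [0.04,-0.24,-0.038,-0.13,0],
  [0.04,-0.24,-0.038,-0.13,0],
  [0.04,-0.24,-0.038,-0.13,0],
  [0.04,-0.24,-0.038,-0.13,0],
  [0.04,-0.24,-0.038,-0.13,0],
])

```text
t: 5.95
tool_pos: [0.5407, 0.0699, 0.3478]
tool_rot: [-2.222, -2.221, -0.001]
contact_force: [0.1, 0.2, -3.4]
opening: 0.0524
grip_force: 43.8
```

```bash
cat > look.py <<'E'
from h import *
import sys
from scipy.optimize import least_squares
name,rad,h=sys.argv[1],float(sys.argv[2]),float(sys.argv[3])
o=telemetry.get_obs(); t=o["tool_pos"]
for n in("side","top"):
    p=eyes.get_image(n); P=cloud(p)
    if len(sys.argv)>4 and n=="side": cv2.imwrite(sys.argv[4],cv2.resize(p["img"][110:344,130:442],(800,600)))
    for r in eyes.outline_of(name,p)[:3]:
        q=P[r["region"]]; q=q[~np.isnan(q[:,0])]
        if len(q)<20: continue
        c=np.median(q,0)
        if np.hypot(*(c-t)[:2])>.08: continue
        f=least_squares(lambda x:np.hypot(q[:,0]-x[0],q[:,1]-x[1])-rad,c[:2],loss="soft_l1",f_scale=.0015)
        zs=np.percentile(q[:,2],[1,50,99])
        # axis tilt: fit lower and upper part
        print(n,round(r["confidence"],2),len(q),"c",np.round(f.x,4),"sd",np.round(np.std(f.fun)*1e3,1),"z",np.round(zs,4),np.round(r["box"]))
go(.5415,.067,.30,90)
E
python3 look.py cup_medium .027 .07 pics/side2.png
```

```text
side 0.97 829 c [0.5397 0.073 ] sd 1.6 z [0.1298 0.1738 0.198 ] [223. 161. 249. 201.]
at [0.5409 0.0711 0.3474] yaw 90.1 tilt 0.04 F [ 0.1 -0.2 -3.2] op 0.0525 t 6.15 -> shift [-0.0041  0.0006  0.0474] roll 0.002
```

View pics/side2.png

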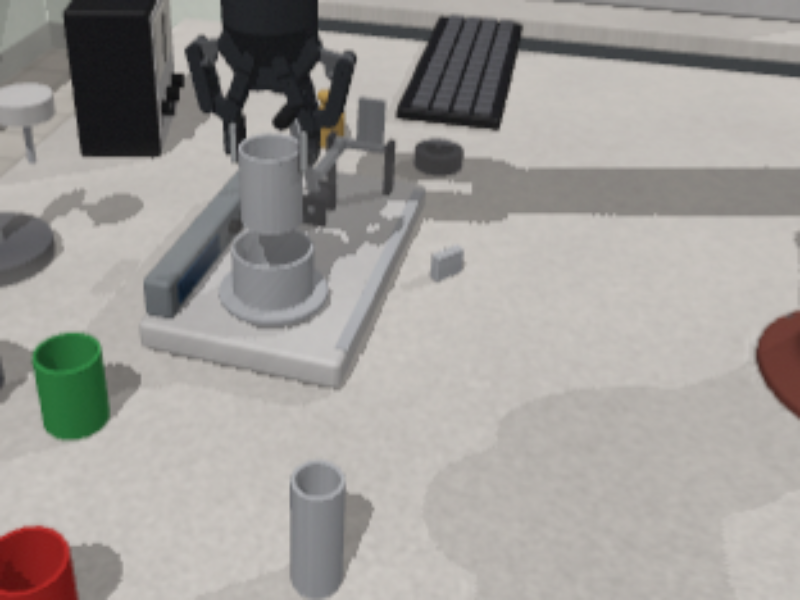

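The held medium cup hangs upright at (270,185), just above the large cup at (272,265). A correction of about -6 mm in y and +2 mm in x centres it.

Emit:
apply_moves([
  [0.04,-0.006,0.002,0,0],
  [0.04,-0.006,0.002,0.01,0],
  [0.04,-0.006,0.002,0.025,0],
  [0.04,-0.006,0.002,0.04,0],
  [0.04,-0.006,0.002,0.052,0],
  [0.04,-0.006,0.002,0.06,0],
  [0.04,-0.006,0.002,0.066,0],
  [0.04,-0.006,0.002,0.07,0],
  [0.04,-0.006,0.002,0.072,0],
  [0.04,-0.006,0.002,0.072,0],
])

```text
t: 6.98
tool_pos: [0.543, 0.064, 0.2758]
tool_rot: [2.221, 2.221, 0.0]
contact_force: [0.1, -0.0, -2.8]
opening: 0.0524
grip_force: 43.8
```

```bash
python3 look.py cup_medium .027 .07
```

```text
side 0.86 513 c [0.5419 0.0679] sd 1.3 z [0.0909 0.112  0.1265] [224. 190. 249. 216.]
at [0.5432 0.064  0.2765] yaw 90.0 tilt 0.08 F [-0.3 -0.1 -2.3] op 0.0527 t 7.18 -> shift [ 0.003  -0.0017 -0.0235] roll 0.0
```

Emit:
apply_moves([
  [0.04,0,0,0.002,0],
  [0.04,0,0,0.002,0],
  [0.06,0,0,0.002,0],
  [0.065,0,0,0.002,0],
  [0.075,0,0,0.002,0],
  [0.085,0,0,0.002,0],
  [0.085,0,0,0.002,0],
  [0.085,0,0,-0.02,0],
  [0.085,0,0,-0.06,0],
  [0.085,0,0,-0.1,0],
  [0.085,0,0,-0.1,0],
  [0.085,0,0,-0.1,0],
])

```text
t: 8.18
tool_pos: [0.5438, 0.064, 0.3797]
tool_rot: [2.218, 2.218, 0.008]
contact_force: [-1.2, 0.2, -0.1]
opening: 0.085
grip_force: 0.0
```

```bash
python3 look.py cup_medium .027 .07; python3 -c "
from h import *
go(.4315,.330,.36,90)"
```

```text
side 0.83 535 c [0.5426 0.0677] sd 18.8 z [0.05   0.1118 0.1258] [222. 190. 248. 217.]
at [0.5424 0.064  0.3735] yaw 90.0 tilt 0.2 F [-0.5  0.  -0.2] op 0.0849 t 8.38 -> shift [ 0.003  -0.0006  0.0735] roll -0.0
at [0.5424 0.064  0.3735] yaw 90.0 tilt 0.2 F [-0.5  0.  -0.2] op 0.0849 t 8.38 -> shift [ 0.266  -0.1108  0.014 ] roll -0.0
```

Emit:
apply_moves([
  [0.085,0.266,-0.111,0,0],
  [0.085,0.266,-0.111,0,0],
  [0.085,0.266,-0.111,0,0],
  [0.085,0.266,-0.111,0.02,0],
  [0.085,0.266,-0.111,0.02,0],
  [0.085,0.266,-0.111,0.02,0],
  [0.085,0.266,-0.111,0.02,0],
  [0.085,0.266,-0.111,0.06,0],
  [0.085,0.266,-0.111,0.06,0],
  [0.085,0.266,-0.111,0.06,0],
  [0.085,0.266,-0.111,0.06,0],
])

```text
t: 9.3
tool_pos: [0.4321, 0.3295, 0.3153]
tool_rot: [-2.222, -2.22, 0.003]
contact_force: [0.3, -0.4, 0.9]
opening: 0.0851
grip_force: 0.0
```

Run:
```python
from h import *
p=eyes.get_image("side"); P=cloud(p)
cv2.imwrite("pics/side3.png",cv2.resize(p["img"][150:384,130:442],(800,600)))
go(.4315,.330,.243,90)
from scipy.optimize import least_squares
Q=P.reshape(-1,3)
for c,r,lo,hi in[((.4315,.33),.018,.02,.08),((.542,.067),.027,.1,.12),((.542,.067),.0253,.121,.13),((.542,.067),.037,.06,.085)]:
    q=Q[(np.hypot(Q[:,0]-c[0],Q[:,1]-c[1])<r+.008)&(Q[:,2]>lo)&(Q[:,2]<hi)]
    f=least_squares(lambda x:np.hypot(q[:,0]-x[0],q[:,1]-x[1])-r,c,loss="soft_l1",f_scale=.0015); print(len(q),np.round(f.x,4),np.round(np.std(f.fun),4),np.round(np.percentile(q[:,2],[90,99]),4))
```

```text
at [0.4326 0.3295 0.3166] yaw 89.9 tilt 0.05 F [-0.5  0.5 -0.2] op 0.0851 t 9.35 -> shift [ 0.0005 -0.0012  0.0736] roll -0.001
584 [0.432  0.3296] 0.0013 [0.076  0.0794]
52 [0.5402 0.0685] 0.0009 [0.1178 0.1198]
27 [0.542  0.0681] 0.0011 [0.1256 0.1262]
57 [0.5407 0.0663] 0.001 [0.078 0.083]
```

View pics/side3.png

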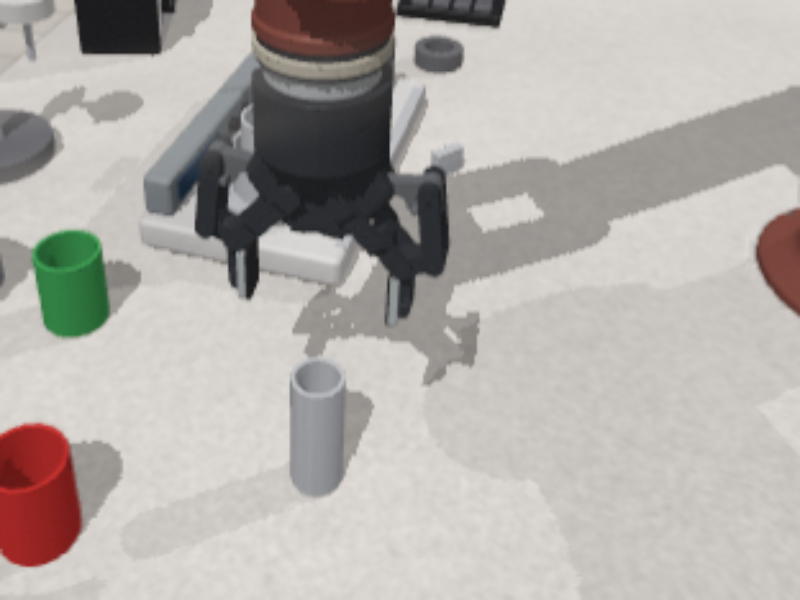

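The open jaws are centred above the small cup at (318,425). The medium cup is mostly hidden behind the gripper, but its measured rim height of about 125 mm means it is seated. Gripping the small cup.

Emit:
apply_moves([
  [0.085,0,-0.001,0.03,0],
  [0.085,0,-0.001,0.06,0],
  [0.085,0,-0.001,0.073,0],
  [0.085,0,-0.001,0.073,0],
  [0.025,0,-0.001,0.073,0],
  [0.025,0,-0.001,0.073,0],
  [0.025,0,-0.001,0.073,0],
  [0.025,0,-0.001,0.073,0],
  [0.025,0,-0.001,0.073,0],
  [0.025,0,-0.001,0.073,0],
  [0.025,0,-0.001,0.073,0],
  [0.025,0,-0.001,0.073,0],
])

```text
t: 10.35
tool_pos: [0.4317, 0.3305, 0.2449]
tool_rot: [2.221, 2.221, 0.005]
contact_force: [0.1, -0.5, 6.9]
opening: 0.0349
grip_force: 39.8
```

```bash
python3 -c "
from h import *
go(.541,.0675,.243+.058+.09,90)"
```

```text
at [0.4317 0.3305 0.2449] yaw 90.0 tilt 0.2 F [ 0.1 -0.5  6.9] op 0.0349 t 10.35 -> shift [-0.2627  0.1097 -0.1462] roll 0.0
```

Emit:
apply_moves([
  [0.025,0,0,-0.03,0],
  [0.025,0,0,-0.07,0],
  [0.025,0,0,-0.11,0],
  [0.025,-0.15,0.062,-0.14,0],
  [0.025,-0.263,0.11,-0.14,0],
  [0.025,-0.263,0.11,-0.14,0],
  [0.025,-0.263,0.11,-0.14,0],
  [0.025,-0.263,0.11,-0.14,0],
  [0.025,-0.263,0.11,-0.14,0],
  [0.025,-0.263,0.11,-0.14,0],
  [0.025,-0.263,0.11,-0.14,0],
  [0.025,-0.263,0.11,-0.14,0],
])

```text
t: 11.35
tool_pos: [0.5413, 0.0654, 0.3826]
tool_rot: [-2.225, -2.217, 0.0]
contact_force: [-0.2, 0.6, -1.9]
opening: 0.0348
grip_force: 40.7
```

```bash
python3 look.py cup_small .018 .095; python3 look.py cup_medium .027 .095
python3 - <<'E'
from h import *
from scipy.optimize import least_squares
p=eyes.get_image("side");Q=cloud(p).reshape(-1,3)
for c,r,lo,hi in[((.541,.067),.018,.145,.21),((.542,.067),.0253,.121,.13),((.542,.067),.027,.1,.121)]:
    q=Q[(np.hypot(Q[:,0]-c[0],Q[:,1]-c[1])<r+.008)&(Q[:,2]>lo)&(Q[:,2]<hi)]
    f=least_squares(lambda x:np.hypot(q[:,0]-x[0],q[:,1]-x[1])-r,c,loss="soft_l1",f_scale=.0015); print(len(q),np.round(f.x,4),np.round(np.std(f.fun),4),np.round(np.percentile(q[:,2],[1,99]),4))
E
```

```text
side 0.59 721 c [0.5407 0.0633] sd 17.0 z [0.1387 0.1921 0.2336] [227. 144. 242. 191.]
at [0.5404 0.0682 0.3822] yaw 90.1 tilt 0.06 F [ 0.2  0.6 -2.6] op 0.0351 t 11.55 -> shift [-0.0012  0.0012  0.0822] roll 0.002
side 0.81 467 c [0.5425 0.0674] sd 1.5 z [0.0913 0.1105 0.1259] [224. 190. 247. 217.]
at [0.5406 0.068  0.3826] yaw 90.1 tilt 0.01 F [-0.   0.4 -1.2] op 0.0348 t 11.75 -> shift [-0.001   0.0009  0.0826] roll 0.002
450 [0.5401 0.0656] 0.001 [0.1462 0.2095]
82 [0.5425 0.0682] 0.0012 [0.1212 0.1265]
312 [0.5426 0.0677] 0.0013 [0.1002 0.1207]
```

Emit:
apply_moves([
  [0.025,0.002,0.002,0,0],
  [0.025,0.002,0.002,0.01,0],
  [0.025,0.002,0.002,0.025,0],
  [0.025,0.002,0.002,0.04,0],
  [0.025,0.002,0.002,0.055,0],
  [0.025,0.002,0.002,0.066,0],
  [0.025,0.002,0.002,0.072,0],
  [0.025,0.002,0.002,0.076,0],
  [0.025,0.002,0.002,0.078,0],
  [0.025,0.002,0.002,0.079,0],
  [0.025,0.002,0.002,0.079,0],
])

```text
t: 12.72
tool_pos: [0.5432, 0.069, 0.3043]
tool_rot: [2.221, 2.221, 0.001]
contact_force: [1.2, -0.3, -0.9]
opening: 0.0347
grip_force: 40.7
```

```bash
cat > nest.py <<'E'
from h import *
from scipy.optimize import least_squares
p=eyes.get_image("side");Q=cloud(p).reshape(-1,3)
for c,r,lo,hi in[((.541,.067),.018,.128,.16),((.542,.067),.0253,.121,.128),((.542,.067),.027,.1,.121)]:
    q=Q[(np.hypot(Q[:,0]-c[0],Q[:,1]-c[1])<r+.008)&(Q[:,2]>lo)&(Q[:,2]<hi)]
    if len(q)<4: continue
    f=least_squares(lambda x:np.hypot(q[:,0]-x[0],q[:,1]-x[1])-r,c,loss="soft_l1",f_scale=.0015); print(len(q),np.round(f.x,4),np.round(np.std(f.fun),4),np.round(np.percentile(q[:,2],[1,99]),4))
go(.541,.0675,.30,90)
E
python3 nest.py
```

```text
321 [0.5417 0.0678] 0.0031 [0.1286 0.1585]
106 [0.5426 0.0657] 0.0041 [0.1211 0.1279]
215 [0.5429 0.0666] 0.0019 [0.1002 0.1208]
at [0.5432 0.069  0.3045] yaw 90.0 tilt 0.08 F [-0.5 -0.3 -0.8] op 0.0347 t 12.77 -> shift [-0.0015 -0.0022  0.0045] roll 0.0
```

Emit:
apply_moves([
  [0.025,0,0,0.001,0],
  [0.025,0,0,0.001,0],
  [0.04,0,0,0.001,0],
  [0.05,0,0,0.001,0],
  [0.065,0,0,0.001,0],
  [0.075,0,0,0.001,0],
  [0.075,0,0,0.001,0],
  [0.075,0,0,-0.03,0],
  [0.075,0,0,-0.07,0],
  [0.075,0,0,-0.1,0],
  [0.075,0,0,-0.1,0],
  [0.075,0,0,-0.1,0],
])

```text
t: 13.77
tool_pos: [0.5434, 0.069, 0.407]
tool_rot: [2.218, 2.218, 0.007]
contact_force: [1.0, -0.2, -0.6]
opening: 0.0752
grip_force: 0.0
```

```bash
python3 nest.py
python3 - <<'E'
from h import *
p=eyes.get_image("side"); cv2.imwrite("pics/side4.png",cv2.resize(p["img"][130:247,190:346],(800,600)))
c=(.5367,-.0345);th=np.radians(-4.3)
b=lambda x,y:np.array(c)+np.array([[np.cos(th),-np.sin(th)],[np.sin(th),np.cos(th)]])@np.array([x,y])
for n,x,y in[("tab",-.025,-.135),("pan",0,.1),("bar",.0398,-.06),("pushstart",-.032,-.105),("pushend",-.032,-.183)]: print(n,np.round(b(x,y),4))
g=b(-.032,-.105); go(g[0],g[1],.40,85.7)
E
```

```text
257 [0.5425 0.0676] 0.0015 [0.1283 0.1549]
113 [0.5432 0.0655] 0.0039 [0.1211 0.1275]
220 [0.5428 0.0665] 0.0017 [0.1004 0.1208]
at [0.5429 0.069  0.4045] yaw 90.0 tilt 0.09 F [-0.2  0.3 -0.6] op 0.0752 t 13.82 -> shift [-0.0015 -0.0021  0.1045] roll 0.0
tab [ 0.5016 -0.1672]
pan [0.5442 0.0652]
bar [ 0.5719 -0.0973]
pushstart [ 0.4969 -0.1368]
pushend [ 0.4911 -0.2146]
at [0.5426 0.069  0.4028] yaw 90.0 tilt 0.07 F [ 0.2 -0.3 -0.5] op 0.0753 t 13.87 -> shift [-0.2058 -0.0457  0.0029] roll 0.075
```

View pics/side4.png

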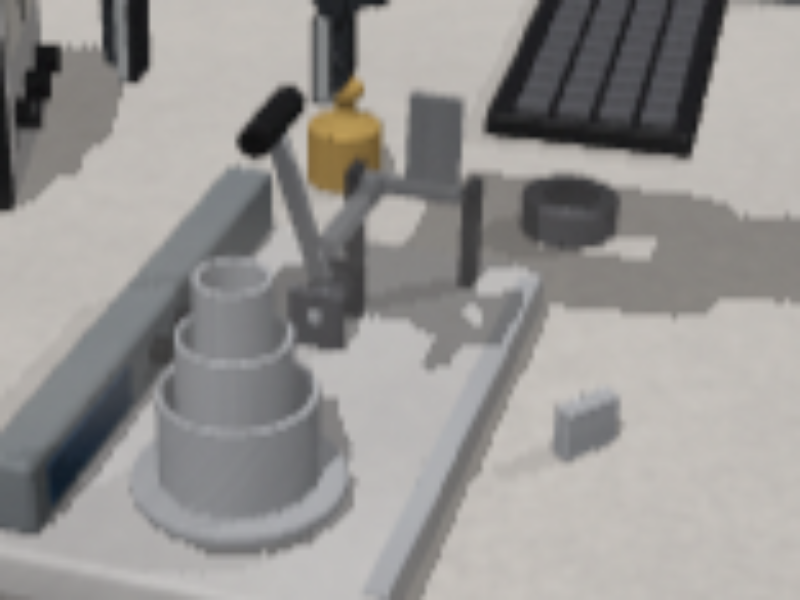

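The three cups sit nested on the pan at (235,400), each rim showing a similar step. The catch tab stands upright at (435,135) and the arm is closed across the lever stem. Next comes the catch.

Run:
```python
from h import *
c=(.5367,-.0345);th=np.radians(-4.3)
b=lambda x,y:np.array(c)+np.array([[np.cos(th),-np.sin(th)],[np.sin(th),np.cos(th)]])@np.array([x,y])
g=b(-.038,-.1); go(g[0],g[1],.40,85.7); print(g)
```

```text
at [0.5426 0.069  0.4028] yaw 90.0 tilt 0.07 F [ 0.2 -0.3 -0.5] op 0.0753 t 13.87 -> shift [-0.2004 -0.0513  0.0029] roll 0.075
[ 0.49130909 -0.13136932]
```

Emit:
apply_moves([
  [0,-0.2,-0.051,0,0.075],
  [0,-0.2,-0.051,0,0.075],
  [0,-0.2,-0.051,0,0.075],
  [0,-0.2,-0.051,0,0.075],
  [0,-0.2,-0.051,0,0.075],
  [0,-0.2,-0.051,0,0.075],
  [0,-0.2,-0.051,0.03,0.075],
  [0,-0.2,-0.051,0.06,0.075],
  [0,-0.2,-0.051,0.08,0.075],
  [0,-0.2,-0.051,0.08,0.075],
  [0,-0.2,-0.051,0.08,0.075],
  [0,-0.2,-0.051,0.08,0.075],
], newtons=20)

```text
t: 14.87
tool_pos: [0.4922, -0.1308, 0.3242]
tool_rot: [2.303, 2.137, 0.0]
contact_force: [-0.7, -0.4, 0.2]
opening: 0.0
grip_force: 0.0
```

Run:
```python
from h import *
go(.4913,-.1314,.296,85.7)
p=eyes.get_image("side"); cv2.imwrite("pics/side5.png",cv2.resize(p["img"][100:217,190:346],(800,600)))
```

```text
at [ 0.4922 -0.1308  0.3242] yaw 85.7 tilt 0.02 F [-0.7 -0.4  0.2] op 0.0 t 14.87 -> shift [-0.0006 -0.0009  0.0282] roll 0.0
```

View pics/side5.png

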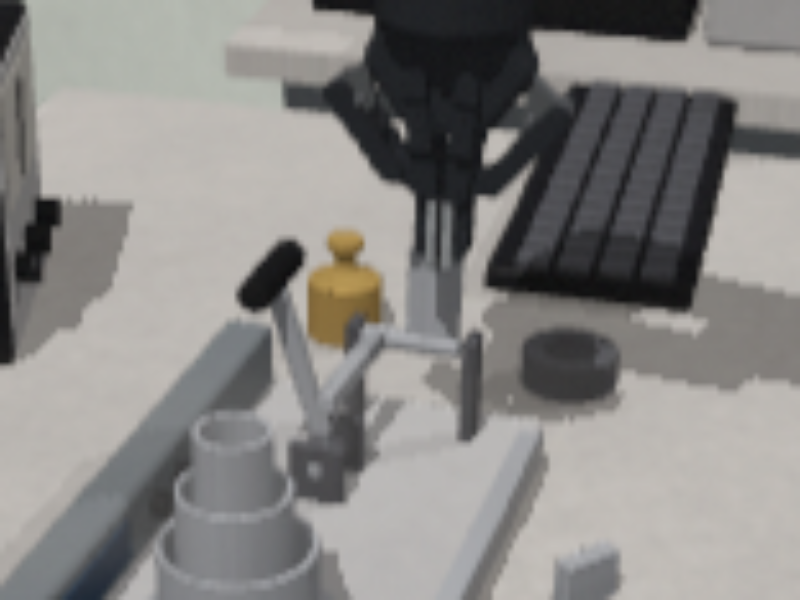

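The closed fingers stand just left of the tab at (435,300), so the push is clear. Lowering, then pushing along the tab's arc.

Emit:
apply_moves([
  [0,0,0,0.02,0],
  [0,0,0,0.028,0],
  [0,-0.01,0,0.028,0],
  [0,-0.021,0,0.027,0],
  [0,-0.029,0,0.026,0],
  [0,-0.036,0,0.026,0],
  [0,-0.045,0,0.027,0],
  [0,-0.054,0,0.029,0],
  [0,-0.061,0,0.033,0],
  [0,-0.067,0,0.037,0],
  [0,-0.067,0,0.037,0],
])

```text
t: 15.83
tool_pos: [0.4866, -0.1991, 0.2859]
tool_rot: [2.304, 2.135, -0.002]
contact_force: [0.2, -0.2, 0.5]
opening: 0.0003
grip_force: 0.0
```

Run:
```python
from h import *
c=np.array((.5367,-.0345));th=np.radians(-4.3);Rb=np.array([[np.cos(th),-np.sin(th)],[np.sin(th),np.cos(th)]])
go(.4855,-.2,.286,85.7)
o=telemetry.get_obs();print("bench",Rb.T@(o["tool_pos"][:2]-c))
p=eyes.get_image("side"); cv2.imwrite("pics/side6.png",cv2.resize(p["img"][100:217,190:346],(800,600)))
```

```text
at [ 0.4866 -0.1991  0.2859] yaw 85.6 tilt 0.07 F [ 0.2 -0.2  0.5] op 0.0003 t 15.83 -> shift [-0.001  -0.001  -0.0001] roll -0.001
bench [-0.03761157 -0.16790072]
```

View pics/side6.png

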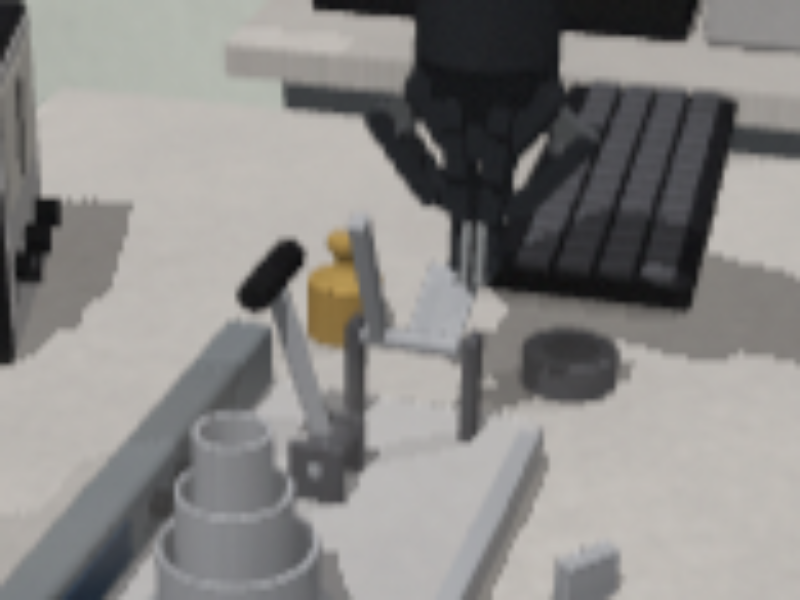

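The catch is about 1.1 rad over, with its arm up at (365,270) and its tab leaning right at (440,300). Next, move outwards and press down.

Emit:
apply_moves([
  [0,-0.008,0,0.002,0],
  [0,-0.016,0,0.004,0],
  [0,-0.018,0,0.007,0],
  [0,-0.018,0,0.01,0],
  [0,-0.018,0,0.013,0],
  [0,-0.018,0,0.015,0],
  [0,-0.018,0,0.015,0],
])

```text
t: 16.47
tool_pos: [0.4859, -0.2162, 0.273]
tool_rot: [2.302, 2.136, -0.002]
contact_force: [-3.5, -0.8, 6.6]
opening: -0.0002
grip_force: 3.2
```

Emit:
apply_moves([
  [0,0,0,0.001,0],
  [0,0,0,0.002,0],
  [0,0,0,0.002,0],
])

```text
t: 16.72
tool_pos: [0.486, -0.2163, 0.2724]
tool_rot: [2.301, 2.136, -0.002]
contact_force: [-5.4, 0.1, 12.7]
opening: -0.0005
grip_force: 6.5
```

Run:
```python
from h import *
go(.4855,-.2,.286,85.7)
p=eyes.get_image("side"); P=cloud(p)
for r in eyes.outline_of("catch",p)[:1]:
    q=P[r["region"]]; q=q[~np.isnan(q[:,0])]; q=q[(q[:,2]>.09)&(q[:,2]<.2)]
    c=np.array((.5367,-.0345));th=np.radians(-4.3);Rb=np.array([[np.cos(th),-np.sin(th)],[np.sin(th),np.cos(th)]])
    bb=(q[:,:2]-c)@Rb
    m=(bb[:,0]>-.01)&(bb[:,0]<.02)&(q[:,2]>.1)&(bb[:,1]>-.15)&(bb[:,1]<-.08)
    a=bb[m,1];z=q[m,2]; k=np.polyfit(z,a,1); print("arm pts",m.sum(),"angle",np.arctan2(1,k[0]),"ztop",z.max())
```

```text
at [ 0.486  -0.2163  0.2724] yaw 85.7 tilt 0.15 F [-5.4  0.1 12.7] op -0.0005 t 16.72 -> shift [ 0.0162 -0.0017 -0.0136] roll 0.001
arm pts 113 angle 1.3885329981599537 ztop 0.1811021430873883
```

The catch is on its stop: the arm measures 1.39 rad and the force rose with no further motion. Now up and across to the lever.

Emit:
apply_moves([
  [0,0,0,-0.03,0],
  [0,0,0,-0.07,0],
  [0,0,0,-0.11,0],
  [0,0,0,-0.128,0],
  [0.05,0.035,0.02,-0.128,0],
  [0.05,0.07,0.04,-0.128,0],
  [0.05,0.105,0.06,-0.128,0],
  [0.05,0.1335,0.076,-0.128,0],
  [0.05,0.1335,0.076,-0.128,0],
  [0.05,0.1335,0.076,-0.128,0],
  [0.05,0.1335,0.076,-0.128,0],
], newtons=80)

```text
t: 17.73
tool_pos: [0.5711, -0.0882, 0.397]
tool_rot: [-2.302, -2.137, 0.002]
contact_force: [-0.5, 0.4, 0.2]
opening: 0.0499
grip_force: 0.0
```

Run:
```python
from h import *
go(.5718,-.0888,.3135,85.7)
p=eyes.get_image("side"); P=cloud(p).reshape(-1,3); cv2.imwrite("pics/side7.png",cv2.resize(p["img"][100:217,190:346],(800,600)))
q=P[np.all((P>[.5,-.16,.146])&(P<[.65,-.04,.172]),axis=1)]; print("bar",len(q),cv2.minAreaRect(q[:,:2].astype(np.float32)),q[:,2].max())
c=np.array((.5367,-.0345));th=np.radians(-4.3);Rb=np.array([[np.cos(th),-np.sin(th)],[np.sin(th),np.cos(th)]])
bb=(P[:,:2]-c)@Rb; m=(bb[:,0]>-.01)&(bb[:,0]<.02)&(P[:,2]>.1)&(P[:,2]<.2)&(bb[:,1]>-.15)&(bb[:,1]<-.1)
k=np.polyfit(P[m,2],bb[m,1],1); print("arm",m.sum(),np.arctan2(1,k[0]))
go(.5718,-.0888,.3135,85.7)
```

```text
at [ 0.5711 -0.0882  0.397 ] yaw 85.7 tilt 0.08 F [-0.5  0.4  0.2] op 0.0499 t 17.73 -> shift [-0.0006  0.0008  0.0835] roll 0.001
bar 140 ((0.5635988116264343, -0.11518165469169617), (0.10199256986379623, 0.035160455852746964), 66.3726577758789) 0.1719869970129268
arm 121 1.398198590119263
at [ 0.5709 -0.0887  0.3971] yaw 85.7 tilt 0.06 F [ 0.6  0.4 -0.3] op 0.0498 t 17.78 -> shift [-0.      0.001   0.0836] roll -0.0
```

View pics/side7.png

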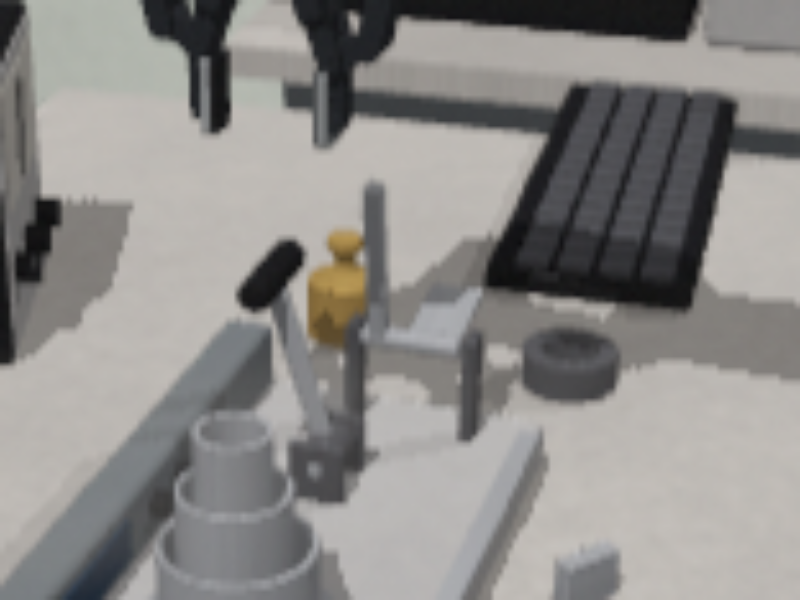

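The catch is fully over at 1.398 rad, with its tab lying flat at (445,315). The fingers straddle the bar at (270,272) in x. Descending and gripping.

Emit:
apply_moves([
  [0.05,0,0.001,0.03,0],
  [0.05,0,0.001,0.06,0],
  [0.05,0,0.001,0.083,0],
  [0.05,0,0.001,0.083,0],
  [0.05,0,0.001,0.083,0],
  [0.01,0,0.001,0.083,0],
  [0.01,0,0.001,0.083,0],
  [0.01,0,0.001,0.083,0],
  [0.01,0,0.001,0.083,0],
  [0.01,0,0.001,0.083,0],
  [0.01,0,0.001,0.083,0],
], newtons=80)

```text
t: 18.7
tool_pos: [0.5728, -0.0888, 0.3177]
tool_rot: [2.3, 2.135, 0.001]
contact_force: [-2.3, 0.1, 6.4]
opening: 0.0151
grip_force: 78.1
```

Emit:
apply_moves([
  [0.01,0,-0.005,-0.001,0],
  [0.01,0,-0.01,-0.0025,0],
  [0.01,0,-0.02,-0.004,0],
  [0.01,0,-0.03,-0.0045,0],
  [0.01,0,-0.04,-0.004,0],
  [0.01,0,-0.05,-0.0025,0],
  [0.01,0,-0.06,0,0],
  [0.01,0,-0.0645,0.0015,0],
  [0.01,0,-0.067,0.002,0],
  [0.01,0,-0.067,0.002,0],
  [0.01,0,-0.067,0.002,0],
], newtons=80)

```text
t: 19.62
tool_pos: [0.5088, -0.0844, 0.3223]
tool_rot: [2.291, 2.126, 0.014]
contact_force: [1.0, -8.3, 21.6]
opening: 0.0147
grip_force: 78.9
```

Run:
```python
from h import *
go(.5728,-.0888,.3177,85.7)
```

```text
at [ 0.5088 -0.0844  0.3223] yaw 85.7 tilt 1.07 F [ 1.  -8.3 21.6] op 0.0147 t 19.62 -> shift [0.0004 0.0641 0.0058] roll 0.001
```

Emit:
apply_moves([
  [0.01,0,-0.067,-0.002,0],
  [0.01,0,-0.069,-0.003,0],
  [0.01,0,-0.07,-0.003,0],
  [0.01,0,-0.07,-0.003,0],
], newtons=80)

```text
t: 19.95
tool_pos: [0.435, -0.0779, 0.3163]
tool_rot: [2.303, 2.135, 0.001]
contact_force: [-0.1, 0.3, -0.6]
opening: 0.0098
grip_force: 0.0
```

I repeated absolute offsets that are counted from the start of each call, so the bar slipped out. I'll check the scene and redo the pull.

```bash
python3 - <<'E'
from h import *
p=eyes.get_image("side"); P=cloud(p).reshape(-1,3); cv2.imwrite("pics/side8.png",cv2.resize(p["img"][100:217,190:346],(800,600)))
q=P[np.all((P>[.54,-.14,.146])&(P<[.6,-.06,.165]),axis=1)]; print("bar",len(q),cv2.minAreaRect(q[:,:2].astype(np.float32)) if len(q)>4 else 0)
go(.5718,-.0888,.40,85.7)
E
python3 nest.py
```

```text
bar 105 ((0.5712348818778992, -0.09454627335071564), (0.05903076380491257, 0.017035523429512978), 86.19666290283203)
at [ 0.4354 -0.078   0.3158] yaw 85.7 tilt 0.02 F [ 0.1 -0.4  0.7] op 0.0101 t 20.0 -> shift [-0.0005  0.1368 -0.0842] roll -0.0
258 [0.5427 0.0674] 0.0014 [0.1282 0.1546]
114 [0.543  0.0659] 0.0038 [0.1213 0.1277]
218 [0.5432 0.0665] 0.0018 [0.1001 0.1207]
at [ 0.4357 -0.0781  0.3155] yaw 85.7 tilt 0.03 F [ 0.  -0.3  0.1] op 0.0097 t 20.05 -> shift [0.1531 0.094  0.0154] roll -0.075
```

View pics/side8.png

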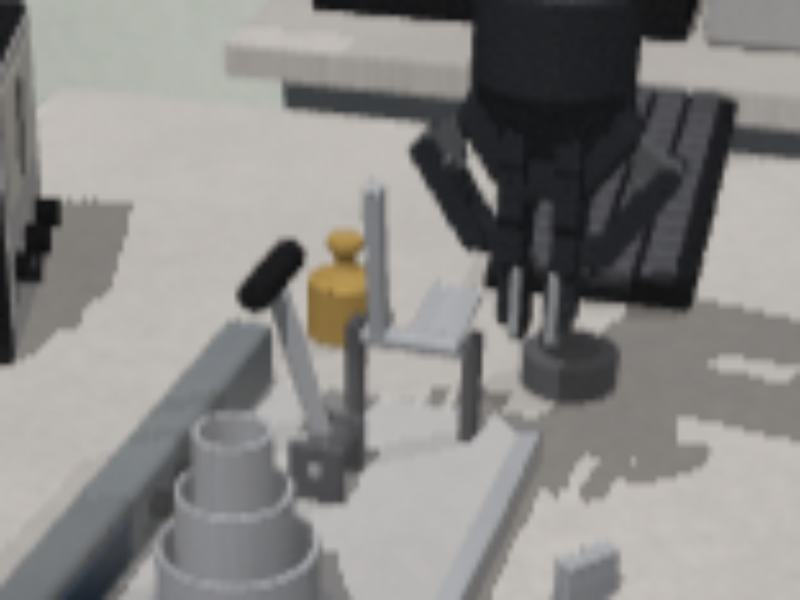

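Nothing else moved: the lever is back at rest at (270,272), the catch is still over, and the cups are nested. Re-approaching from above, slightly higher on the bar.

Emit:
apply_moves([
  [0.05,0,0,-0.04,0],
  [0.05,0,0,-0.08,0],
  [0.05,0,0,-0.085,0],
  [0.05,0,0.04,-0.085,0],
  [0.05,0,0.08,-0.085,0],
  [0.05,0,0.12,-0.085,0],
  [0.05,0,0.137,-0.085,0],
  [0.05,0,0.137,-0.085,0],
  [0.05,0,0.137,-0.07,0],
  [0.05,0,0.137,-0.07,0],
  [0.05,0,0.137,-0.07,0],
], newtons=60)

```text
t: 20.97
tool_pos: [0.5718, -0.0883, 0.3839]
tool_rot: [-2.301, -2.134, 0.003]
contact_force: [0.3, 0.1, -0.2]
opening: 0.0502
grip_force: 0.0
```

```bash
python3 -c "
from h import *
go(.5718,-.0888,.317,85.7)"
```

```text
at [ 0.5718 -0.0883  0.3839] yaw 85.7 tilt 0.23 F [ 0.3  0.1 -0.2] op 0.0502 t 20.97 -> shift [-0.0006  0.0003  0.0669] roll 0.0
```

Emit:
apply_moves([
  [0.05,0,0,0.03,0],
  [0.05,0,0,0.055,0],
  [0.05,0,0,0.067,0],
  [0.05,0,0,0.067,0],
  [0.01,0,0,0.067,0],
  [0.01,0,0,0.067,0],
  [0.01,0,0,0.067,0],
  [0.01,0,0,0.066,0],
  [0.01,0,0,0.065,0],
  [0.01,0,0,0.065,0],
], newtons=60)

```text
t: 21.8
tool_pos: [0.5726, -0.0886, 0.3215]
tool_rot: [2.301, 2.135, 0.002]
contact_force: [1.4, -0.4, -0.9]
opening: 0.0152
grip_force: 59.0
```

Emit:
apply_moves([
  [0.05,0,0,0,0],
  [0.05,0,0,0,0],
  [0.05,0,0,0.004,0],
  [0.05,0,0,0.007,0],
  [0.05,0,0,0.007,0],
  [0.02,0,0,0.007,0],
  [0.02,0,0,0.007,0],
  [0.02,0,0,0.007,0],
  [0.02,0,0,0.007,0],
  [0.02,0,0,0.007,0],
], newtons=30)

```text
t: 22.63
tool_pos: [0.5723, -0.0884, 0.3138]
tool_rot: [2.303, 2.136, 0.0]
contact_force: [-0.4, -0.0, 1.0]
opening: 0.0198
grip_force: 0.0
```

Emit:
apply_moves([
  [0.02,0,-0.006,-0.001,0],
  [0.02,0,-0.012,-0.0025,0],
  [0.02,0,-0.02,-0.004,0],
  [0.02,0,-0.03,-0.0045,0],
  [0.02,0,-0.04,-0.004,0],
  [0.02,0,-0.05,-0.0025,0],
  [0.02,0,-0.058,-0.001,0],
  [0.02,0,-0.064,0.001,0],
  [0.02,0,-0.067,0.001,0],
  [0.02,0,-0.067,0.001,0],
  [0.02,0,-0.067,0.001,0],
], newtons=30)

```text
t: 23.55
tool_pos: [0.5063, -0.0836, 0.3148]
tool_rot: [2.298, 2.132, 0.008]
contact_force: [7.9, -1.2, 1.5]
opening: 0.0201
grip_force: 4.2
```

Emit:
apply_moves([
  [0.02,0,-0.002,0,0],
  [0.02,0,-0.003,0,0],
  [0.02,0,-0.003,0,0],
])

```text
t: 23.8
tool_pos: [0.5045, -0.0835, 0.3148]
tool_rot: [2.294, 2.128, 0.015]
contact_force: [19.4, -1.6, -6.0]
opening: 0.0198
grip_force: 9.3
```

On the stop: the force rose from 8 to 19 N over the last step. Now grip the bar there.

Emit:
apply_moves([
  [0.012,0,0,0,0],
  [0.012,0,0,0,0],
  [0.012,0,0,0,0],
  [0.012,0,0,0,0],
  [0.012,0,0,0,0],
  [0.012,0,0,0,0],
], newtons=40)

```text
t: 24.3
tool_pos: [0.5052, -0.0836, 0.3151]
tool_rot: [2.293, 2.127, 0.018]
contact_force: [22.1, -1.2, -8.5]
opening: 0.0162
grip_force: 40.2
```

```bash
python3 nest.py
python3 - <<'E'
from h import *
c=np.array((.5367,-.0345));th=np.radians(-4.3);Rb=np.array([[np.cos(th),-np.sin(th)],[np.sin(th),np.cos(th)]])
for n in("side","top"):
    p=eyes.get_image(n);P=cloud(p).reshape(-1,3)
    bb=(P[:,:2]-c)@Rb
    m=(bb[:,0]>-.01)&(bb[:,0]<.02)&(P[:,2]>.1)&(P[:,2]<.19)&(bb[:,1]>-.15)&(bb[:,1]<-.1)
    if m.sum()>10: print("arm",m.sum(),np.arctan2(1,np.polyfit(P[m,2],bb[m,1],1)[0]))
    m=(abs(bb[:,1]+.06)<.02)&(P[:,2]>.08)&(P[:,2]<.135)&(abs(bb[:,0])<.06)
    if m.sum()>5:
        k=np.polyfit(P[m,2],bb[m,0],1); print("stem",m.sum(),"lean",np.arctan(k[0]),"lever",.3-np.arctan(k[0]))
    m=(bb[:,1]<-.06)&(bb[:,1]>-.1)&(P[:,2]>.14)&(P[:,2]<.162)&(abs(bb[:,0])<.06)
    if m.sum()>5: print("bar end",m.sum(),np.median(bb[m],0),np.percentile(P[m,2],95))
E
```

```text
249 [0.5427 0.0675] 0.0014 [0.1291 0.155 ]
122 [0.543  0.0652] 0.0041 [0.1211 0.1279]
216 [0.5429 0.0667] 0.0017 [0.1003 0.1209]
at [ 0.5052 -0.0836  0.3151] yaw 85.7 tilt 1.05 F [22.8 -2.  -8.3] op 0.0163 t 24.35 -> shift [0.1533 0.0241 0.0153] roll -0.075
stem 83 lean -0.3441679176047094 lever 0.6441679176047094
bar end 13 [-0.02220564 -0.0687559 ] 0.160044194453349
```

Run:
```python
from h import *
c=np.array((.5367,-.0345));th=np.radians(-4.3);Rb=np.array([[np.cos(th),-np.sin(th)],[np.sin(th),np.cos(th)]])
for n in("side","top"):
    p=eyes.get_image(n);P=cloud(p).reshape(-1,3); bb=(P[:,:2]-c)@Rb
    m=(abs(bb[:,0]+.025)<.016)&(P[:,2]>.086)&(P[:,2]<.15)&(bb[:,1]<-.14)&(bb[:,1]>-.2)
    print(n,m.sum(), np.round(np.percentile(P[m,2],[5,95]),3) if m.sum() else "", np.pi/2-np.arctan(-np.polyfit(bb[m,1],P[m,2],1)[0]) if m.sum()>8 else "")
    m=(bb[:,0]>-.015)&(bb[:,0]<.025)&(P[:,2]>.1)&(P[:,2]<.19)&(bb[:,1]>-.16)&(bb[:,1]<-.1); print("arm",m.sum(),P[m].mean(0) if m.sum() else "")
```

```text
side 84 [0.093 0.101] 1.4123776180650216
arm 6 [ 0.52793073 -0.16084309  0.14333481]
top 4 [0.098 0.101] 
arm 0
```

Everything holds: the catch is at about 1.40, the lever at about 0.65 and gripped, and the cups are nested. Handing in.

```bash
python3 -c "
from station import ctrl
print(ctrl.finish_job())"
```

```text
the job is handed in; nothing more can be done
None
```

I handed the job in at about 24 s: cups nested on the pan, catch flipped fully over (about 1.40 rad), and the lever held in the gripper at its stop (about 0.65 rad). A first pull, also made after the catch was flipped, slipped off the bar, so I re-gripped and pulled again. The ring, brass weight and gauge block were never touched.

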